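# Roll the desiccant cartridge up to the air inlet and bolt it in

### The job

With the fingertips, gently push the desiccant cartridge that lies at the low end of the grey sloped gutter so that it rolls up the slope, over the crest and into the seat against the upright end stop, where it stays without rolling back. Then push the bolt by its upright knob all the way across the gutter behind the cartridge. Do not lift the cartridge or take it out of the gutter, do not fling it, and leave everything else on the bench alone.

Things in the scene. Friction and masses are not known exactly. Their poses are not given: they have to be found in the camera images.
- gutter: Grey sloped gutter fixed to the bench, 300 mm long, 54 mm wide outside, 44 mm inside; origin on the bench under its middle. Its +y runs along it uphill (roughly the robot's left), +x across it away from the robot, z up. Side walls stand 12 mm above the floor all along, 5 mm thick. Floor: 12 mm above the bench and level from y = -170 to -105 mm, then a straight slope up to the crest.
- crest (a point): Middle of the crest where the slope ends (gutter x = 0, y = +70, 44 mm above the bench). Just beyond it the floor steps down 5 mm into the level seat.
- end_stop (a point): Top middle of the steel upright end stop that closes the seat: 54 mm wide, 76 mm high above the bench; its face towards the seat is at gutter y = +115, it is 10 mm thick.
- shelf_end (a point): Outer end (nearest the robot) of the steel shelf that carries the bolt, on its top face 57 mm above the bench: gutter x = -137, y = +50. The shelf is 24 mm wide along the gutter and runs from here to the gutter's side.
- seat (a point): Middle of the seat floor inside the gutter (gutter x = 0, y = +90, 39 mm above the bench); the seated cartridge's axis lies 25 mm above it.
- low_end (a point): Middle of the gutter floor near its low end (gutter x = 0, y = -165, 12 mm above the bench); the lip just below it stands 8 mm above the floor. The line from here to the seat gives the uphill direction.
- cartridge: Round desiccant cartridge: beige drum with darker end caps, 50 mm diameter, 40 mm wide, about 0.12 kg, lying in the gutter with its axis across it, free to roll; origin at its centre, on the axis (the body turns as it rolls). It starts on the flat low part, and rolls back down if it is let go on the slope.
- keeper (a joint): Aluminium bolt sliding straight across the gutter along gutter +x (away from the robot), in m: about 0 to 0.012 at the start = drawn back, gutter free; 0.064 = fully across. It stays where it is left and takes about 1.5 N to push. The flat bar is 12 mm wide, 58 to 66 mm above the bench, centred at gutter y = +50 mm; its tip is at gutter x = -40 mm + joint value.
- keeper_knob (a point): Top centre of the bolt's upright round knob: 12 mm diameter, standing from 66 to 100 mm above the bench, at gutter x = -98 mm + joint value, y = +50 mm. It moves with the bolt.
- spare: Leave alone: spare cartridge, same kind, standing on its flat end on the bench beyond the gutter; 50 mm diameter, 40 mm tall; origin at the centre of its underside
- beaker: Leave alone: glass beaker, 68 mm diameter, 85 mm tall, beyond the gutter; origin at the centre of its underside
- vial: Leave alone: small amber vial, 26 mm diameter, 48 mm tall, on the robot's side of the gutter; origin at the centre of its underside
- ringcap: Leave alone: beige screw cap, 38 mm diameter, 20 mm tall, on the robot's side of the gutter near its low end; origin at the centre of its underside
- spatula: Leave alone: flat metal spatula 170 mm long lying on the bench on the right, nearer the robot; origin on its underside, along its length
- reagent: Leave alone: amber jar, 72 mm diameter, 100 mm tall, on the left; origin at the centre of its underside
- solvent: Leave alone: white bottle, 60 mm diameter, 100 mm tall, on the right; origin at the centre of its underside
Not all that is in view belongs to the job. Leave any yellow look-alike of the cartridge alone.

How it is judged:
By the outcome, as a careful person would: the job done as asked, in the order asked, and still so for the second after the job is handed in, with the robot touching nothing.
It also fails if it takes over 62 s, if anything falls off the work surface, if the arm or the gripper's body presses on something with over 40 N, if the wrist force passes 120 N, or if a joint passes its speed limit or range.

### The arm

A 6-joint arm with a two-finger parallel gripper is mounted at the origin on the work surface. World frame = base frame: x ahead of the robot, y to its left, z up, the work surface at z = 0. Lengths are in mm, angles in rad, forces in N, time in s.
With the tool pointing down it reaches from about 350 to 775 mm from the base axis. Payload 7.3 kg.
Tool frame: the origin (TCP) lies at the very end of the fingers, on their centre line; the grasp point (between the pads) lies 19 mm behind it; z points along the fingers, y is the direction in which the jaws open and shut (so a half turn about z gives the same grasp; the last joint's range is limited). The gripper opens to 92 mm and grips with 3 to 60 N. Pads are 19 mm wide; open, the fingers measure 130 mm over their backs; the gripper's body (75 mm by 190 mm) begins 47 mm behind the grasp point.
Start: joints at [1.15, 0.342, 1.524, -0, 1.275, -0.146], TCP at [142.446, 505.326, 226.741] pointing down, gripper open.
Joint ranges: [-2.53, 2.53], [-0.77, 2.02], [0.04, 2.7], [-1, 4.14], [0.28, 2.66], [-3.11, 3.11]. Speed limits (rad/s): [2.57, 2.57, 3.14, 3.14, 3.14, 3.14].

### API

Orientations are given as [roll, pitch, yaw] about the fixed x, y, z axes, in that order (R = Rz(yaw) Ry(pitch) Rx(roll)).
In Python, from plant import bot gives the robot as it stands.
- The arm moves only by the tool arm_command, never from a script. Its argument "targets" is a list of rows, each an object of numbers: "x", "y", "z": the shift along the world's x, y, z in cm; "roll": the turn about the world's z in rad. In form: [{"x": .., "y": .., "z": .., "roll": ..}, ...]. A call has 1 to 8 rows; each row is the pose to reach, as a shift and turn from the pose commanded when the call began; what a row does not reach only later rows make up. A row lasts 1/12 s, in which the tool goes at most 41.7 mm and 7.16 degrees, less where a joint would pass 70% of its speed; a pose out of reach is approached as far as the arm can. A call with a gripper value outside its range is refused whole. "fingers" is the opening, from 0 (shut) to 1 (fully open), set as the call begins (left out, the last holds). The fingers move at their own pace and stop on an object; the grip force is fixed at half the most. Time passes only in rows, so rows that repeat a pose let the fingers close. It gives the time, the measured TCP pose, the force and the opening at its end, in the units of the state.
- bot.get_obs(): the state, without advancing time (a new reading comes with each control period).
- bot.capture(name): name is "side" or "top" or "wrist"; returns a dict with "img" (400x640x3 uint8, blue, green, red), "fx", "fy", "cx", "cy" (pixels), "k1" (the pictures are not rectified: a ray, as slopes to the right and down, at radius r is drawn at 1 + k1 r^2 times it, then the intrinsics apply), "position" and "rotation" of the camera in the world; the wrist camera has in their place "hand_eye" (4x4, takes a point from camera to tool coordinates, whose origin is the TCP and whose axes are the flange's). Camera axes: x right, y down, z forward; pixel columns grow to the right and rows downward; lengths in mm; the calibration is good to about 2 mm. A picture is of the moment at which its call begins: read the wrist's pose just before it. There is no depth.
- bot.close_job(): hands the job in, once; it reports no verdict.
The state is a dict: "time": time; "joint_positions": joint angles; "dq": joint speeds; "tau": joint torques, N m; "tool_pos": TCP position; "tcp_rot": TCP orientation; "contact_force": force on the tool from outside, world axes, zero at the start; "moment": the same for the moment, N m; "grip_width": finger opening in mm.
Only numpy, scipy, OpenCV 4.12 (cv2) and the standard library are available. Lean on these libraries where they do the work, as an engineer would, in place of code of your own. Each camera call takes 0.05 s, during which the arm holds its last target.

## Working session

There is one attempt and no reset: what is moved stays moved. The work goes in short steps, Python scripts to look and compute and a tool call to move; the robot and the scene stay as the last step left them, time stands still between calls to the robot, and variables do not carry over. Pictures are saved under pics/ and viewed, and the job is handed in when it is done.

Besides the shell and the picture viewer there is one more tool, called as name(argument=value, ...) on one line, values as JSON. arm_command: Moves the arm, as the interface text tells. Its arguments: {"type":"object","properties":{"targets":{"type":"array","items":{"type":"object","properties":{"x":{"type":"number"},"y":{"type":"number"},"z":{"type":"number"},"roll":{"type":"number"}}}},"fingers":{"type":"number"}},"required":["targets"]}

```bash
ls; mkdir -p pics; cat > h.py <<'E'
import numpy as np, cv2
from plant import bot
def K(c): return np.array([[c['fx'],0,c['cx']],[0,c['fy'],c['cy']],[0,0,1.]])
def R(c): return np.array(c['rotation'])
def rotm(c):
    r=R(c)
    if r.shape==(3,3): return r
    from scipy.spatial.transform import Rotation as Ro
    return Ro.from_euler('xyz',r).as_matrix()
def ray(c,u,v):
    x=np.array([(u-c['cx'])/c['fx'],(v-c['cy'])/c['fy']]); s=x.copy()
    for _ in range(30): s=x/(1+c['k1']*(s@s))
    return rotm(c)@np.array([s[0],s[1],1.])
def atz(c,u,v,z):
    d=ray(c,u,v); p=np.array(c['position'],float); return p+d*(z-p[2])/d[2]
def proj(c,P):
    P=np.atleast_2d(P); q=(P-np.array(c['position']))@rotm(c); s=q[:,:2]/q[:,2:]
    s=s*(1+c['k1']*(s**2).sum(1,keepdims=True)); return s*[c['fx'],c['fy']]+[c['cx'],c['cy']]
E
python3 - <<'E'
from h import *
print(bot.get_obs())
for n in ['side','top','wrist']:
    c=bot.capture(n); cv2.imwrite(f'pics/{n}0.png',c['img']); print(n,{k:v for k,v in c.items() if k!='img'})
    import pickle; pickle.dump(c,open(f'{n}0.pkl','wb'))
E
```

```text
pics
{'time': 0.0, 'joint_positions': array([ 1.14997178e+00,  3.42714261e-01,  1.52505051e+00, -2.56237887e-05,
        1.27540420e+00, -1.46014807e-01]), 'dq': array([ 0.00091349, -0.00033523,  0.00135712,  0.00081189, -0.000679  ,
       -0.00094574]), 'tau': array([-8.02065297e-04, -4.31240165e+01, -2.44210750e+01,  7.16783339e-02,
        5.60338818e-02, -1.14420366e-04]), 'tool_pos': array([142.28368151, 504.9089685 , 226.03767535]), 'tcp_rot': array([-3.14002955e+00, -2.05106514e-04,  2.86679024e+00]), 'contact_force': array([ 0.38771185, -0.0292373 , -0.47055856]), 'moment': array([-0.02091879,  0.01116881, -0.00790287]), 'grip_width': 92.08656414083873}
side {'fx': 485.61680700872586, 'fy': 485.61680700872586, 'cx': 319.14451800817693, 'cy': 198.60388803214528, 'k1': -0.09472799766803765, 'position': array([342.87596569, 775.9115154 , 815.63320878]), 'rotation': array([-2.31482279e+00,  2.44503520e-03, -2.92477040e+00])}
top {'fx': 458.69078958369676, 'fy': 458.69078958369676, 'cx': 321.88301256190397, 'cy': 199.38545229158518, 'k1': -0.046814559152828304, 'position': array([ 346.50483249,  -23.63366988, 1280.46912642]), 'rotation': array([-2.99082660e+00,  4.41860600e-04, -1.57893569e+00])}
wrist {'fx': 348.645412046487, 'fy': 348.645412046487, 'cx': 321.0192029848043, 'cy': 199.57508473566963, 'k1': -0.02487761419801188, 'hand_eye': array([[-1.83150737e-04, -9.63353853e-01, -2.68233706e-01,
         7.34873786e+01],
       [ 9.99999733e-01,  1.32708644e-05, -7.30464599e-04,
        -3.38578773e-01],
       [ 7.07255579e-04, -2.68233768e-01,  9.63353593e-01,
        -1.58050481e+02],
       [ 0.00000000e+00,  0.00000000e+00,  0.00000000e+00,
         1.00000000e+00]])}
```

View pics/side0.png

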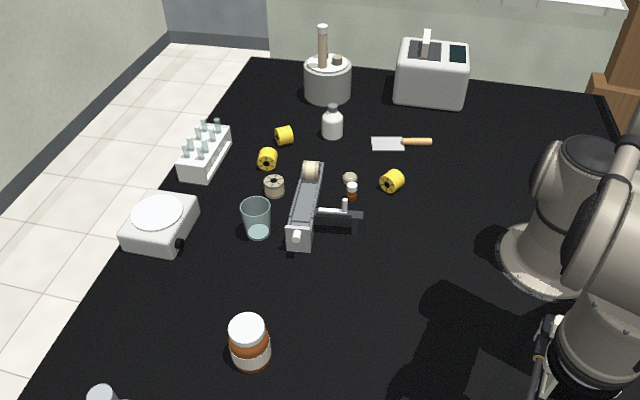

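View pics/top0.png

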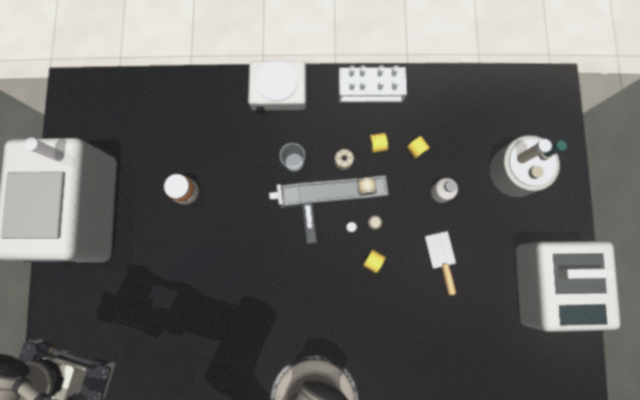

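Candidates for the cartridge in the top view:
- beige drum in the gutter at (367,185)
- spare standing at (344,158)
- ring cap at (375,222)
- yellow look-alikes at (379,142), (418,147) and (374,261)

I choose the beige drum in the gutter at (367,185), which is (311,171) in the side view. I'll check it in a close crop.

```bash
python3 - <<'E'
import cv2
a=cv2.imread('pics/top0.png')[130:280,250:450]; cv2.imwrite('pics/topcrop.png',cv2.resize(a,None,fx=4,fy=4,interpolation=cv2.INTER_CUBIC))
a=cv2.imread('pics/side0.png')[130:260,220:420]; cv2.imwrite('pics/sidecrop.png',cv2.resize(a,None,fx=4,fy=4,interpolation=cv2.INTER_CUBIC))
E
```

```text
(no output)
```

View pics/topcrop.png

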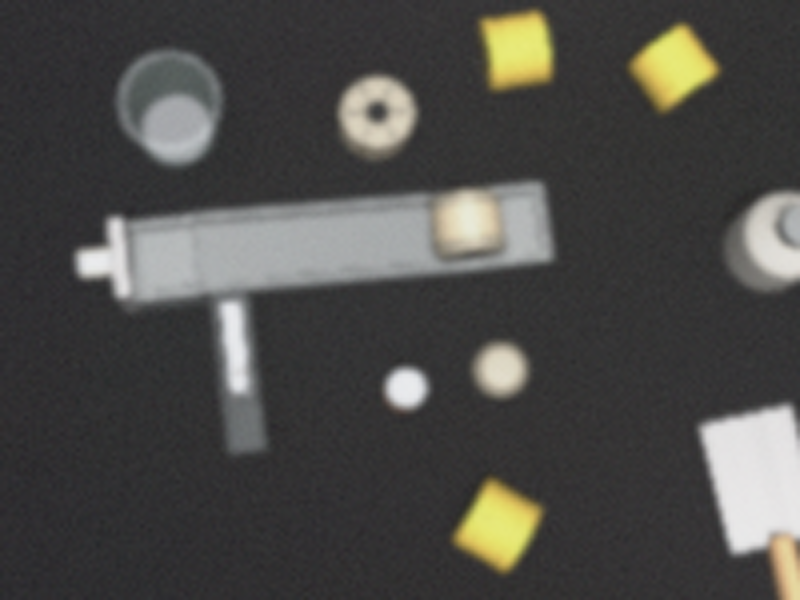

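View pics/sidecrop.png

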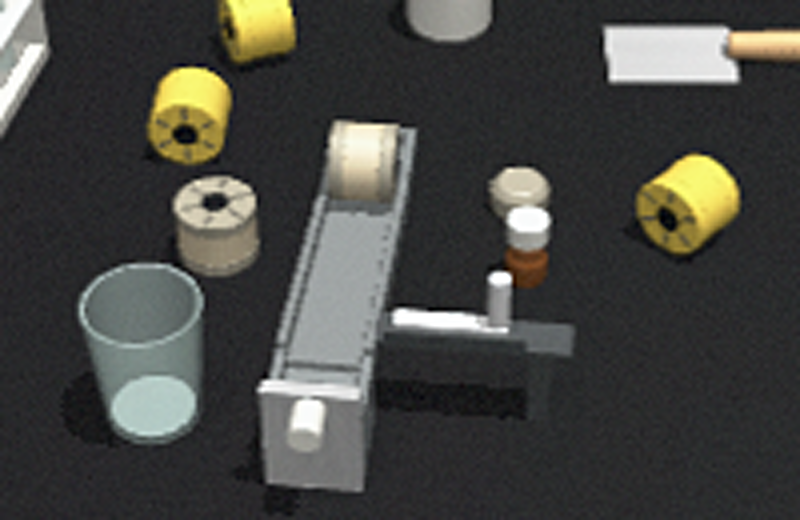

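```bash
cat > fit.py <<'E'
from h import *
import pickle
from scipy.optimize import least_squares
T=pickle.load(open('top0.pkl','rb'));S=pickle.load(open('side0.pkl','rb'))
tp=lambda X,Y:((X+.5)/4-.5+250,(Y+.5)/4-.5+130)
sp=lambda X,Y:((X+.5)/4-.5+220,(Y+.5)/4-.5+130)
obs=[(T,(27,115,76),tp(122,217)),(T,(-27,115,76),tp(131,297)),(T,(27,125,76),tp(107,218)),(T,(-27,125,76),tp(115,297)),
(T,(-137,62,57),tp(228,453)),(T,(-137,38,57),tp(267,449)),(T,(27,-175,24),tp(543,182)),(T,(-27,-175,24),tp(553,260)),
(S,(27,125,76),sp(260,386)),(S,(-27,125,76),sp(364,394)),(S,(27,125,0),sp(265,483)),(S,(-27,125,0),sp(362,488)),
(S,(-137,62,57),sp(572,351)),(S,(-137,38,57),sp(572,326)),(S,(-27,-175,24),sp(415,130))]
def W(p,P):
    c,s=np.cos(p[2]),np.sin(p[2]); P=np.atleast_2d(P).astype(float)
    return np.c_[p[0]+c*P[:,0]-s*P[:,1],p[1]+s*P[:,0]+c*P[:,1],P[:,2]]
def res(p): return np.array([proj(c,W(p,P))[0]-o for c,P,o in obs]).ravel()
if __name__=='__main__':
    for cam in (None,T,S):
        oo=obs; 
        if cam is not None: 
            sel=[o for o in obs if o[0] is cam]
        else: sel=obs
        r=least_squares(lambda p:np.array([proj(c,W(p,P))[0]-o for c,P,o in sel]).ravel(),[420,0,0])
        print(r.x,np.round(r.fun.reshape(-1,2),1).tolist())
        if cam is None: p=r.x
    print('cart top z=~47', atz(T,*tp(469,222),45), 'vial',atz(T,*tp(406,388),48),'ringcap',atz(T,*tp(500,370),20),'spare',atz(T,*tp(377,113),40),'beaker',atz(T,*tp(170,101),85))
    print('knob side z100',atz(S,*sp(500,279),100))
    q=W(p,[(0,-140,37),(0,0,0)]);print(q)
    def inv(X):
        c,s=np.cos(p[2]),np.sin(p[2]);d=X[:2]-p[:2];return c*d[0]+s*d[1],-s*d[0]+c*d[1]
    for n,X in dict(knob=atz(S,*sp(500,279),100),cart=atz(T,*tp(469,222),50),vial=atz(T,*tp(406,388),48),ring=atz(T,*tp(500,370),20),spare=atz(T,*tp(377,113),40),beaker=atz(T,*tp(170,101),85)).items(): print(n,inv(X))
E
python3 fit.py
```

```text
[ 5.57699462e+02 -3.23040986e+01  1.10439314e-01] [[0.6, 0.2], [0.5, 0.0], [0.6, 0.3], [0.7, 0.5], [1.0, 0.4], [0.2, 0.3], [0.2, 0.2], [0.4, -0.3], [-0.6, 1.2], [-1.2, 1.1], [-0.0, 0.7], [-0.2, 1.4], [-0.2, 1.0], [0.2, -0.2], [0.1, -1.3]]
[ 5.58164862e+02 -3.09383543e+01  1.07502906e-01] [[0.1, -0.1], [-0.1, -0.3], [0.1, 0.0], [0.2, 0.2], [0.4, 0.1], [-0.4, 0.1], [-0.2, 0.3], [-0.1, -0.3]]
[ 5.57572462e+02 -3.43526344e+01  1.11747973e-01] [[-0.2, 0.5], [-0.9, 0.4], [0.3, 0.0], [0.2, 0.7], [-0.0, 0.3], [0.4, -0.9], [0.2, -1.8]]
cart top z=~47 [ 572.6826904  -148.14545707   45.        ] vial [ 458.85982025 -102.79381344   48.        ] ringcap [ 473.30431892 -169.71303698   20.        ] spare [650.95608089 -86.59018313  40.        ] beaker [649.3081007   54.10741439  85.        ]
knob side z100 [457.21360532   7.70043693 100.        ]
[[ 573.12955499 -171.45118707   37.        ]
 [ 557.6994621   -32.30409859    0.        ]]
knob (np.float64(-95.46457646953026), np.float64(50.835862482544954))
cart (np.float64(1.2702599173986542), np.float64(-116.18528211662))
vial (np.float64(-106.00650884501839), np.float64(-59.166669527797936))
ring (np.float64(-99.02550813603597), np.float64(-127.2702057836019))
spare (np.float64(86.70534041920052), np.float64(-64.23363499994245))
beaker (np.float64(100.57437866781711), np.float64(75.78843313409567))
```

The crop confirms it: a beige drum with its axis across the gutter, at gutter y of about -117. The fitted gutter pose is (558, -31.5) mm with a yaw of 0.109 rad. Next I shut the fingers and travel high, turning the jaws across the gutter.

arm_command(targets=[{"x":2,"y":-1.6,"roll":-0.1},{"x":5,"y":-4,"roll":-0.2},{"x":8,"y":-6.4,"roll":-0.3},{"x":11,"y":-8.8,"roll":-0.4},{"x":14,"y":-11.2,"roll":-0.5},{"x":17,"y":-13.6,"roll":-0.6},{"x":20,"y":-16,"roll":-0.7},{"x":23,"y":-18.4,"roll":-0.8}], fingers=0)

```text
$.targets[0]: bad value
```

arm_command(targets=[{"x":2,"y":-1.6,"z":0,"roll":-0.1},{"x":5,"y":-4,"z":0,"roll":-0.2},{"x":8,"y":-6.4,"z":0,"roll":-0.3},{"x":11,"y":-8.8,"z":0,"roll":-0.4},{"x":14,"y":-11.2,"z":0,"roll":-0.5},{"x":17,"y":-13.6,"z":0,"roll":-0.6},{"x":20,"y":-16,"z":0,"roll":-0.7},{"x":23,"y":-18.4,"z":0,"roll":-0.8}], fingers=0)

```text
time: 0.82
tool_pos: [373.5, 319.8, 226.7]
tcp_rot: [-3.141, -0.0, 2.062]
contact_force: [0.7, 0.5, 0.3]
grip_width: 43.0
```

arm_command(targets=[{"x":1.4,"y":-3.2,"z":0,"roll":-0.05},{"x":2.8,"y":-6.4,"z":0,"roll":-0.1},{"x":4.2,"y":-9.6,"z":0,"roll":-0.15},{"x":5.6,"y":-12.8,"z":0,"roll":-0.2},{"x":7,"y":-16,"z":0,"roll":-0.25},{"x":8.4,"y":-19.2,"z":0,"roll":-0.3},{"x":9.8,"y":-22.4,"z":0,"roll":-0.35},{"x":11.2,"y":-25.6,"z":0,"roll":-0.387}])

```text
time: 1.48
tool_pos: [484.7, 63.6, 226.6]
tcp_rot: [-3.141, -0.0, 1.677]
contact_force: [1.1, -0.3, 0.5]
grip_width: 0.5
```

arm_command(targets=[{"x":1.2,"y":-3.4,"z":0,"roll":0},{"x":2.4,"y":-6.8,"z":0,"roll":0},{"x":3.6,"y":-10.2,"z":0,"roll":0},{"x":4.8,"y":-13.6,"z":0,"roll":0},{"x":6,"y":-17,"z":-1,"roll":0},{"x":7.2,"y":-20.4,"z":-3,"roll":0},{"x":8.4,"y":-23.8,"z":-5,"roll":0},{"x":9.1,"y":-25.4,"z":-6,"roll":0}])

```text
time: 2.15
tool_pos: [575.0, -192.4, 163.8]
tcp_rot: [-3.139, -0.0, 1.677]
contact_force: [-0.4, 0.6, -0.2]
grip_width: 0.7
```

```bash
python3 - <<'E'
from h import *
import pickle
o=bot.get_obs();print(o['time'],o['tool_pos'],o['tcp_rot'],o['grip_width'],o['contact_force'])
ims=[]
for n in ['side','wrist']:
    c=bot.capture(n); pickle.dump((o,c),open(n+'1.pkl','wb')); cv2.imwrite(f'pics/{n}1.png',c['img'])
a=cv2.imread('pics/side1.png')[110:260,220:420]; cv2.imwrite('pics/side1c.png',cv2.resize(a,None,fx=4,fy=4,interpolation=cv2.INTER_CUBIC))
E
```

```text
2.15 [ 575.02207813 -192.37763906  163.76970369] [-3.13901012e+00 -4.63291160e-04  1.67722822e+00] 0.7323209994470781 [-0.41951702  0.59900753 -0.16091516]
```

View pics/wrist1.png

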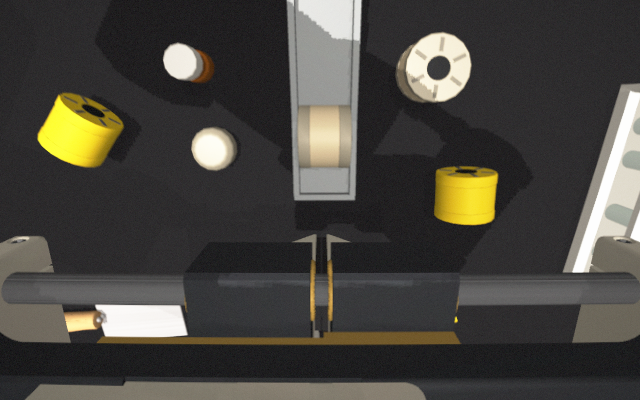

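View pics/side1c.png

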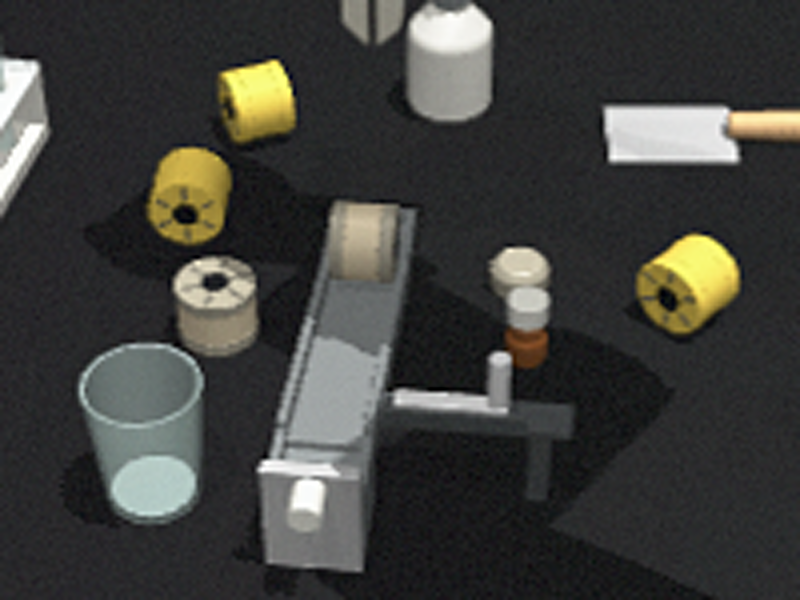

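The wrist picture shows the drum at (325,136) and the gutter's low-end corners at (293,200) and (355,199). I'll use these to refine the fit.

```bash
python3 - <<'E'
from h import *
import pickle
from scipy.spatial.transform import Rotation as Ro
o,c=pickle.load(open('wrist1.pkl','rb'))
M=np.eye(4);M[:3,:3]=Ro.from_euler('xyz',o['tcp_rot']).as_matrix();M[:3,3]=o['tool_pos']
C=M@c['hand_eye'];c['position']=C[:3,3];c['rotation']=C[:3,:3]
for n,u,v,z in [('lowL',293.5,200,24),('lowR',355.5,199,24),('wallL',287.5,5,24),('wallR',361,5,24)]: print(n,atz(c,u,v,z))
p=(558,-31.5,.109);
from fit import W
for q in [(-27,-175,24),(27,-175,24),(-22,-118,37),(22,-118,37)]: print(q,W(p,q),proj(c,W(p,q)))
for yc in (-114,-118,-122): # silhouettes extents
    t=np.linspace(0,2*np.pi,90);P=[(x,yc+25*np.cos(a),37+25*np.sin(a)) for x in(-20,20) for a in t]
    q=proj(c,W(p,P));print(yc,q.min(0),q.max(0))
print(bot.get_obs()['tool_pos'])
E
```

```text
lowL [ 550.10373409 -206.26682796   24.        ]
lowR [ 604.68596259 -199.46257734   24.        ]
wallL [532.02511777 -50.74066534  24.        ]
wallR [588.51106213 -44.75443095  24.        ]
(-27, -175, 24) [[ 550.19748551 -208.3986172    24.        ]] [[293.40158889 202.30546916]]
(27, -175, 24) [[ 603.87701599 -202.52426554   24.        ]] [[354.14119913 202.20649754]]
(-22, -118, 37) [[ 548.96710788 -151.19296913   37.        ]] [[296.61490155 139.10105479]]
(22, -118, 37) [[ 592.70598457 -146.40646037   37.        ]] [[350.95473969 138.97425494]]
-114 [296.69620434 101.88723825] [351.11242292 165.204721  ]
-118 [296.80900553 107.11955661] [351.00601292 170.05185113]
-122 [296.92120178 112.31425732] [350.90008734 174.86331676]
[ 574.64753509 -191.31356686  163.46192475]
```

arm_command(targets=[{"x":0,"y":0,"z":-2.5,"roll":0},{"x":0,"y":0,"z":-5,"roll":0},{"x":0,"y":0,"z":-7.5,"roll":0},{"x":0,"y":0,"z":-10,"roll":0},{"x":0,"y":0,"z":-12,"roll":0},{"x":0,"y":0,"z":-13,"roll":0},{"x":0,"y":0,"z":-13.5,"roll":0},{"x":0,"y":0,"z":-13.5,"roll":0}])

```text
time: 2.92
tool_pos: [575.3, -188.1, 31.5]
tcp_rot: [-3.141, -0.001, 1.68]
contact_force: [-0.6, -0.3, -0.1]
grip_width: 0.4
```

```bash
python3 - <<'E'
from h import *
o=bot.get_obs();print(o['time'],o['tool_pos'],o['tcp_rot'],o['grip_width'],o['contact_force'])
a=bot.capture('wrist')['img'];cv2.imwrite('pics/w2.png',a)
a=bot.capture('side')['img'][110:260,220:420]; cv2.imwrite('pics/side2c.png',cv2.resize(a,None,fx=4,fy=4,interpolation=cv2.INTER_CUBIC))
E
```

```text
2.9167 [ 575.2778033  -188.06031722   31.48689231] [-3.14085760e+00 -5.68985223e-04  1.68033893e+00] 0.43014401206976777 [-0.63706675 -0.34814738 -0.07843378]
```

View pics/w2.png

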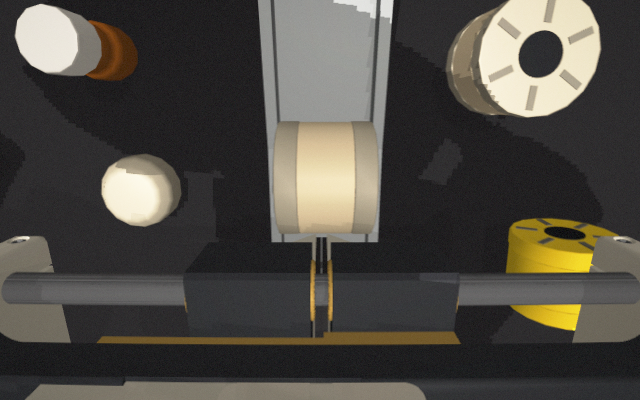

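View pics/side2c.png

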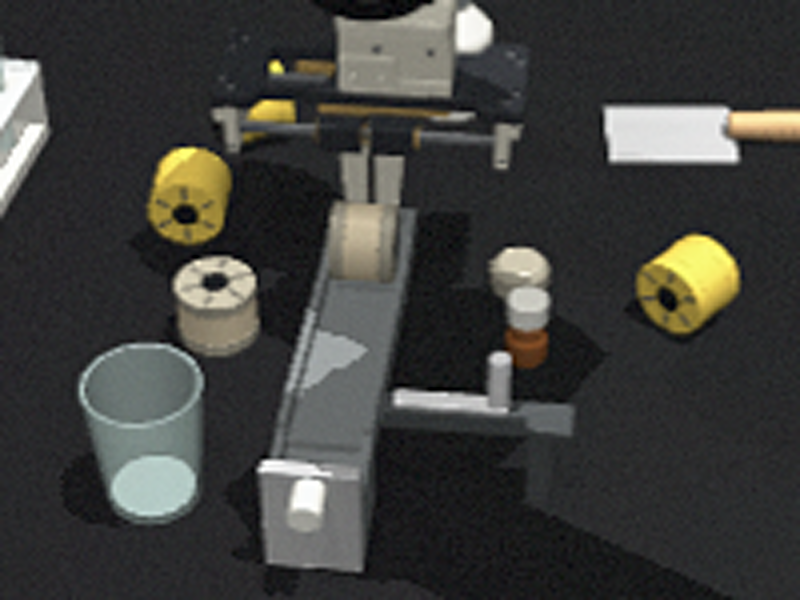

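The fingers are behind the drum, clear of the walls and the lip, with a gap of about 8 mm. I start the slow push uphill.

arm_command(targets=[{"x":-0.03,"y":0.3,"z":0,"roll":0},{"x":-0.07,"y":0.6,"z":0,"roll":0},{"x":-0.1,"y":0.9,"z":0,"roll":0},{"x":-0.14,"y":1.3,"z":0,"roll":0},{"x":-0.19,"y":1.7,"z":0,"roll":0},{"x":-0.23,"y":2.1,"z":0.06,"roll":0},{"x":-0.27,"y":2.5,"z":0.12,"roll":0},{"x":-0.32,"y":2.9,"z":0.19,"roll":0}])

```text
time: 3.68
tool_pos: [572.8, -160.0, 34.3]
tcp_rot: [3.14, 0.001, 1.68]
contact_force: [1.1, -4.4, 2.7]
grip_width: 0.5
```

arm_command(targets=[{"x":-0.04,"y":0.4,"z":0.07,"roll":0},{"x":-0.09,"y":0.8,"z":0.13,"roll":0},{"x":-0.13,"y":1.2,"z":0.2,"roll":0},{"x":-0.18,"y":1.6,"z":0.27,"roll":0},{"x":-0.22,"y":2.0,"z":0.33,"roll":0},{"x":-0.26,"y":2.4,"z":0.4,"roll":0},{"x":-0.31,"y":2.8,"z":0.47,"roll":0},{"x":-0.35,"y":3.2,"z":0.54,"roll":0}])

```text
time: 4.35
tool_pos: [568.7, -127.3, 39.1]
tcp_rot: [3.142, -0.0, 1.68]
contact_force: [0.7, -4.1, 3.1]
grip_width: 0.5
```

```bash
python3 - <<'E'
from h import *
o=bot.get_obs();print(o['time'],o['tool_pos'],o['tcp_rot'],o['grip_width'],o['contact_force'])
a=bot.capture('wrist')['img'];cv2.imwrite('pics/w3.png',a)
a=bot.capture('side')['img'][110:260,220:420]; cv2.imwrite('pics/side3c.png',cv2.resize(a,None,fx=4,fy=4,interpolation=cv2.INTER_CUBIC))
E
```

```text
4.35 [ 568.66367711 -127.26561204   39.07796098] [ 3.14159115e+00 -3.47657206e-05  1.67980594e+00] 0.5275407812104953 [ 0.71529167 -4.11173233  3.13253346]
```

View pics/w3.png

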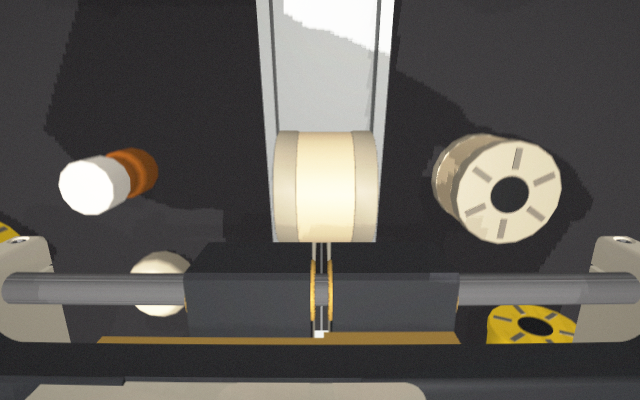

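View pics/side3c.png

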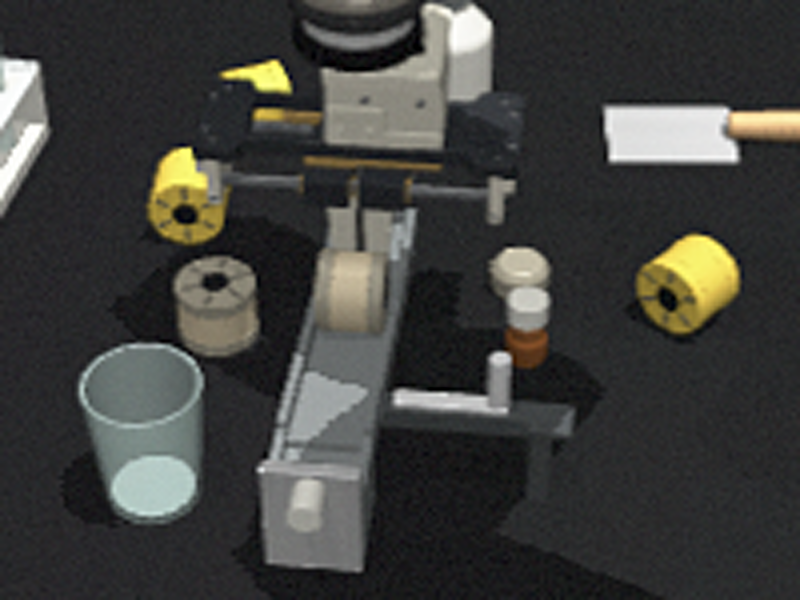

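The drum rolls ahead of the fingertips at (325,185) in the wrist view, with a push of about 4 N. I continue uphill.

arm_command(targets=[{"x":-0.04,"y":0.4,"z":0.07,"roll":0},{"x":-0.09,"y":0.8,"z":0.13,"roll":0},{"x":-0.13,"y":1.2,"z":0.2,"roll":0},{"x":-0.18,"y":1.6,"z":0.27,"roll":0},{"x":-0.22,"y":2.0,"z":0.33,"roll":0},{"x":-0.26,"y":2.4,"z":0.4,"roll":0},{"x":-0.31,"y":2.8,"z":0.47,"roll":0},{"x":-0.35,"y":3.2,"z":0.54,"roll":0}])

```text
time: 5.12
tool_pos: [565.5, -95.6, 44.9]
tcp_rot: [3.141, 0.001, 1.68]
contact_force: [0.8, -4.3, 3.6]
grip_width: 0.2
```

arm_command(targets=[{"x":-0.04,"y":0.4,"z":0.07,"roll":0},{"x":-0.09,"y":0.8,"z":0.13,"roll":0},{"x":-0.13,"y":1.2,"z":0.2,"roll":0},{"x":-0.18,"y":1.6,"z":0.27,"roll":0},{"x":-0.22,"y":2.0,"z":0.33,"roll":0},{"x":-0.26,"y":2.4,"z":0.4,"roll":0},{"x":-0.31,"y":2.8,"z":0.47,"roll":0},{"x":-0.35,"y":3.2,"z":0.54,"roll":0}])

```text
time: 5.78
tool_pos: [562.0, -63.6, 50.2]
tcp_rot: [3.141, 0.001, 1.68]
contact_force: [0.5, -5.2, 4.1]
grip_width: 0.5
```

arm_command(targets=[{"x":-0.04,"y":0.4,"z":0.07,"roll":0},{"x":-0.09,"y":0.8,"z":0.13,"roll":0},{"x":-0.13,"y":1.2,"z":0.2,"roll":0},{"x":-0.18,"y":1.6,"z":0.27,"roll":0},{"x":-0.22,"y":2.0,"z":0.33,"roll":0},{"x":-0.26,"y":2.4,"z":0.4,"roll":0},{"x":-0.31,"y":2.8,"z":0.47,"roll":0},{"x":-0.35,"y":3.2,"z":0.54,"roll":0}])

```text
time: 6.45
tool_pos: [558.4, -31.6, 55.6]
tcp_rot: [3.141, 0.001, 1.68]
contact_force: [0.4, -5.1, 4.6]
grip_width: 0.2
```

```bash
python3 - <<'E'
from h import *
o=bot.get_obs();print(o['time'],o['tool_pos'],o['tcp_rot'],o['grip_width'],o['contact_force'])
a=bot.capture('wrist')['img'];cv2.imwrite('pics/w4.png',a)
a=bot.capture('side')['img'][110:260,220:420]; cv2.imwrite('pics/side4c.png',cv2.resize(a,None,fx=4,fy=4,interpolation=cv2.INTER_CUBIC))
E
```

```text
6.45 [558.36553327 -31.58101835  55.61331961] [3.14095545e+00 6.02686159e-04 1.67984459e+00] 0.19648601734589416 [ 0.41363582 -5.11135091  4.59986621]
```

View pics/w4.png

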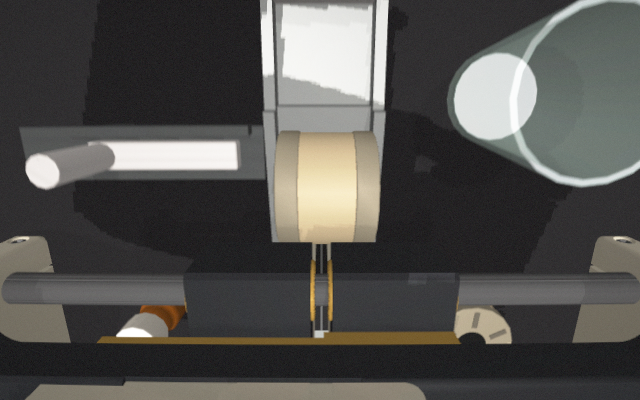

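View pics/side4c.png

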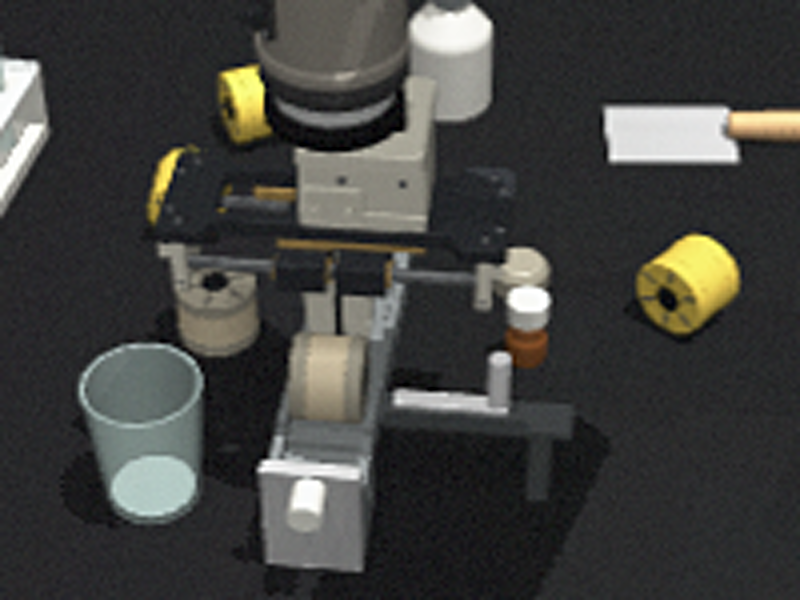

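The drum is 36 mm below the crest; the crest line is at row ~107 of the wrist picture.

arm_command(targets=[{"x":-0.04,"y":0.4,"z":0.07,"roll":0},{"x":-0.09,"y":0.8,"z":0.13,"roll":0},{"x":-0.13,"y":1.2,"z":0.2,"roll":0},{"x":-0.18,"y":1.6,"z":0.27,"roll":0},{"x":-0.22,"y":2.0,"z":0.33,"roll":0},{"x":-0.26,"y":2.4,"z":0.4,"roll":0},{"x":-0.31,"y":2.8,"z":0.45,"roll":0},{"x":-0.35,"y":3.2,"z":0.5,"roll":0}])

```text
time: 7.22
tool_pos: [554.5, 1.0, 60.2]
tcp_rot: [-3.141, -0.001, 1.68]
contact_force: [0.2, -0.8, 0.2]
grip_width: 0.3
```

arm_command(targets=[{"x":-0.02,"y":0.2,"z":0.02,"roll":0},{"x":-0.04,"y":0.4,"z":0.03,"roll":0},{"x":-0.07,"y":0.6,"z":0.03,"roll":0},{"x":-0.09,"y":0.8,"z":0.03,"roll":0},{"x":-0.11,"y":1.0,"z":0.0,"roll":0},{"x":-0.13,"y":1.2,"z":0.0,"roll":0},{"x":-0.13,"y":1.2,"z":0.0,"roll":0}])

```text
time: 7.8
tool_pos: [553.3, 12.7, 60.1]
tcp_rot: [-3.141, -0.0, 1.68]
contact_force: [-0.4, -0.3, -0.6]
grip_width: 0.5
```

```bash
python3 - <<'E'
from h import *
o=bot.get_obs();print(o['time'],o['tool_pos'],o['tcp_rot'],o['grip_width'],o['contact_force'])
a=bot.capture('wrist')['img'];cv2.imwrite('pics/w5.png',a)
a=bot.capture('side')['img'][110:260,220:420]; cv2.imwrite('pics/side5c.png',cv2.resize(a,None,fx=4,fy=4,interpolation=cv2.INTER_CUBIC))
E
```

```text
7.8 [553.2885939   12.72009006  60.10378523] [-3.14135695e+00 -2.33665447e-04  1.67997061e+00] 0.4568719926604738 [-0.41316147 -0.25572296 -0.61945973]
```

View pics/w5.png

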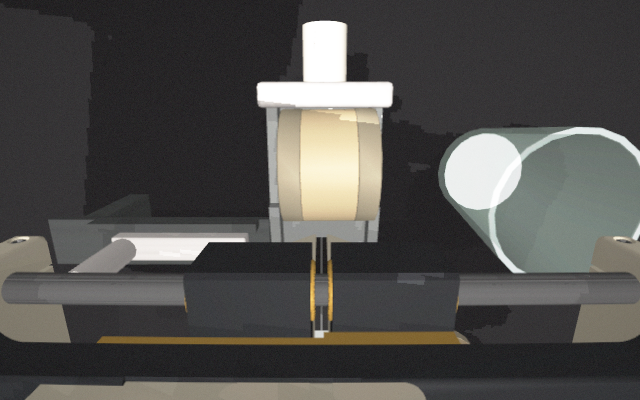

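View pics/side5c.png

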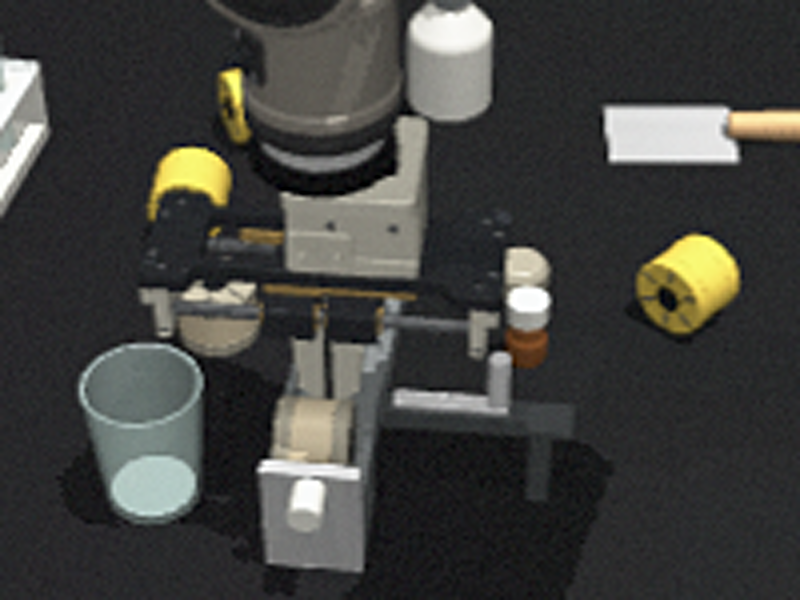

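The drum sits against the end stop, at (328,165) in the wrist view, clear of the fingers with almost no force. I lift straight up, go to the robot's side of the knob, and check from there.

arm_command(targets=[{"x":0.05,"y":-0.4,"z":1,"roll":0},{"x":0.05,"y":-0.4,"z":3,"roll":0},{"x":0.05,"y":-0.4,"z":6,"roll":0},{"x":0.05,"y":-0.4,"z":9,"roll":0},{"x":-2.5,"y":-0.6,"z":10,"roll":0},{"x":-5.5,"y":-1.2,"z":10,"roll":0},{"x":-8.5,"y":-2,"z":10,"roll":0},{"x":-11,"y":-2.7,"z":10,"roll":0}])

```text
time: 8.57
tool_pos: [441.7, -15.1, 161.1]
tcp_rot: [3.141, 0.0, 1.68]
contact_force: [1.0, -1.1, 0.7]
grip_width: 0.6
```

arm_command(targets=[{"x":-1.5,"y":-1,"z":0,"roll":0},{"x":-2.5,"y":-2,"z":0,"roll":0},{"x":-2.5,"y":-2.3,"z":0,"roll":0},{"x":-2.5,"y":-2.3,"z":0,"roll":0}])

```text
time: 8.9
tool_pos: [418.9, -38.6, 161.2]
tcp_rot: [3.14, 0.001, 1.678]
contact_force: [1.2, -0.2, -0.5]
grip_width: 0.1
```

```bash
python3 - <<'E'
from h import *
import pickle
o=bot.get_obs();print(o['time'],o['tool_pos'],o['tcp_rot'],o['grip_width'],o['contact_force'])
c=bot.capture('wrist');pickle.dump((o,c),open('wrist6.pkl','wb'));cv2.imwrite('pics/w6.png',c['img'])
a=bot.capture('top')['img'][130:280,250:450]; cv2.imwrite('pics/top6c.png',cv2.resize(a,None,fx=4,fy=4,interpolation=cv2.INTER_CUBIC))
a=bot.capture('side')['img'][110:260,220:420]; cv2.imwrite('pics/side6c.png',cv2.resize(a,None,fx=4,fy=4,interpolation=cv2.INTER_CUBIC))
E
```

```text
8.9 [418.88570889 -38.56695283 161.15733521] [3.13968099e+00 7.57383524e-04 1.67799554e+00] 0.11885839240843203 [ 1.18571811 -0.20409246 -0.51072476]
```

View pics/w6.png

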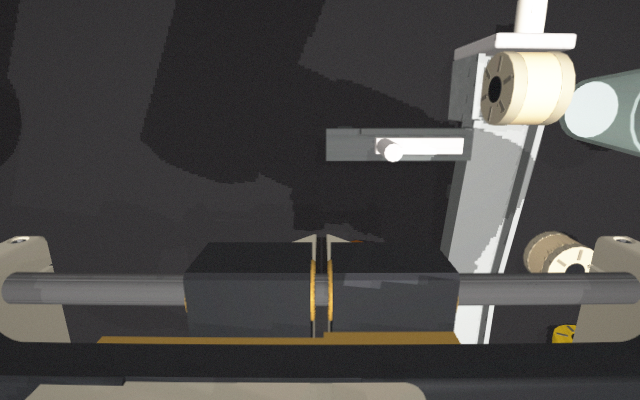

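View pics/side6c.png

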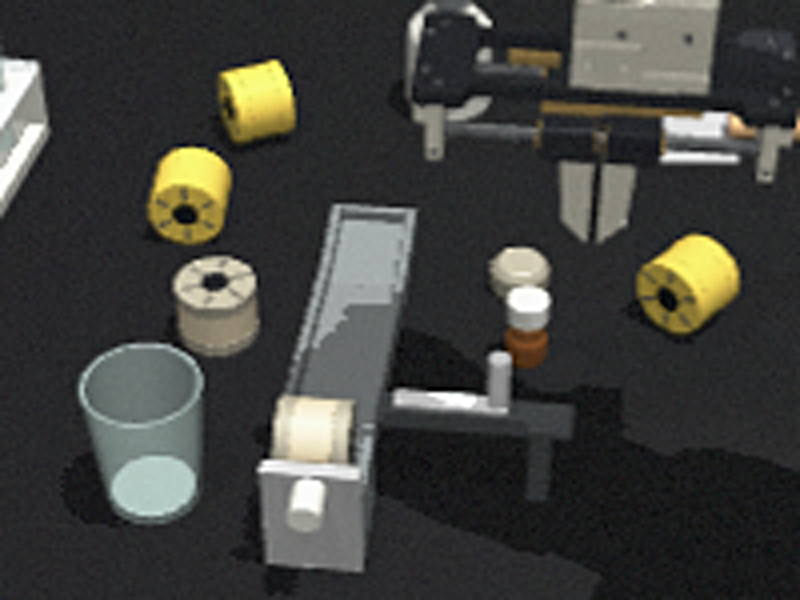

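The drum stays seated, at (313,430) in the side crop and (530,90) in the wrist view. The bolt knob is at (394,151) in the wrist view; I'll locate it precisely.

```bash
python3 - <<'E'
from h import *
import pickle
from scipy.spatial.transform import Rotation as Ro
o,c=pickle.load(open('wrist6.pkl','rb'))
a=c['img'][100:190,300:500];cv2.imwrite('pics/w6k.png',cv2.resize(a,None,fx=4,fy=4,interpolation=cv2.INTER_CUBIC))
M=np.eye(4);M[:3,:3]=Ro.from_euler('xyz',o['tcp_rot']).as_matrix();M[:3,3]=o['tool_pos']
C=M@c['hand_eye'];c['position']=C[:3,3];c['rotation']=C[:3,:3]
p=(558,-31.5,.109)
from fit import W
def inv(X):
    cc,s=np.cos(p[2]),np.sin(p[2]);d=X[:2]-p[:2];return cc*d[0]+s*d[1],-s*d[0]+cc*d[1]
for n,u,v,z in [('knob',394,151,100),('shelf',326,129,57),('shelf',326,160,57),('bartip',463,138,66),('bartip',463,154,66)]:
    X=atz(c,u,v,z);print(n,X,inv(X))
print(bot.get_obs()['tool_pos'])
E
```

```text
knob [458.72590267   8.8347758  100.        ] (np.float64(-94.2971532679872), np.float64(50.89486639999162))
shelf [415.64278494  14.68053509  57.        ] (np.float64(-136.4886622533067), np.float64(61.39269969339665))
shelf [418.19646099  -8.27993431  57.        ] (np.float64(-136.4478796628528), np.float64(38.29069214078593))
bartip [514.51229594  19.73714286  66.        ] (np.float64(-37.65582482288306), np.float64(55.66384886400742))
bartip [516.98687186   8.34973452  66.        ] (np.float64(-36.43470569818042), np.float64(44.07482548108424))
[419.2655398  -37.65280627 160.51121247]
```

View pics/w6k.png

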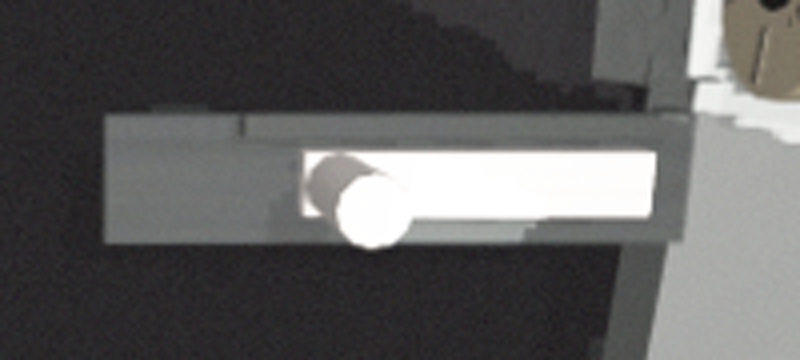

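arm_command(targets=[{"x":0.05,"y":2,"z":0,"roll":0},{"x":0.1,"y":4,"z":-0.5,"roll":0},{"x":0.1,"y":4.2,"z":-2.5,"roll":0},{"x":0.1,"y":4.2,"z":-5,"roll":0},{"x":0.1,"y":4.2,"z":-7,"roll":0},{"x":0.1,"y":4.2,"z":-8.2,"roll":0},{"x":0.1,"y":4.2,"z":-8.8,"roll":0},{"x":0.1,"y":4.2,"z":-8.8,"roll":0}])

```text
time: 9.72
tool_pos: [419.1, 4.8, 71.1]
tcp_rot: [-3.139, -0.001, 1.68]
contact_force: [-0.4, -0.0, -0.6]
grip_width: -0.3
```

```bash
python3 - <<'E'
from h import *
o=bot.get_obs();print(o['time'],o['tool_pos'],o['tcp_rot'],o['grip_width'],o['contact_force'])
c=bot.capture('wrist');cv2.imwrite('pics/w7.png',c['img'])
a=bot.capture('side')['img'][110:260,220:420]; cv2.imwrite('pics/side7c.png',cv2.resize(a,None,fx=4,fy=4,interpolation=cv2.INTER_CUBIC))
E
```

```text
9.7167 [419.11997596   4.78367736  71.1075124 ] [-3.13920455e+00 -7.85038227e-04  1.68038478e+00] -0.2781502172331667 [-0.43318368 -0.04105651 -0.60004152]
```

View pics/w7.png

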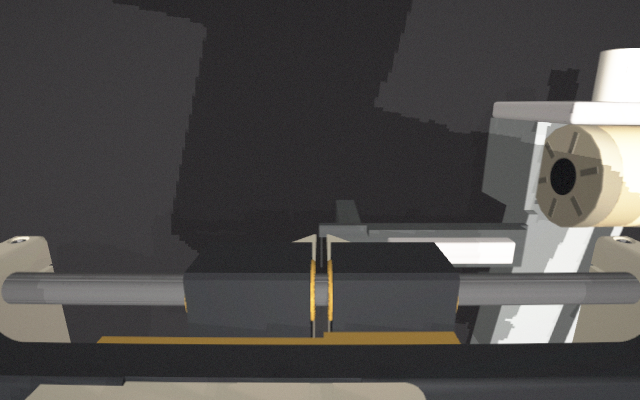

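View pics/side7c.png

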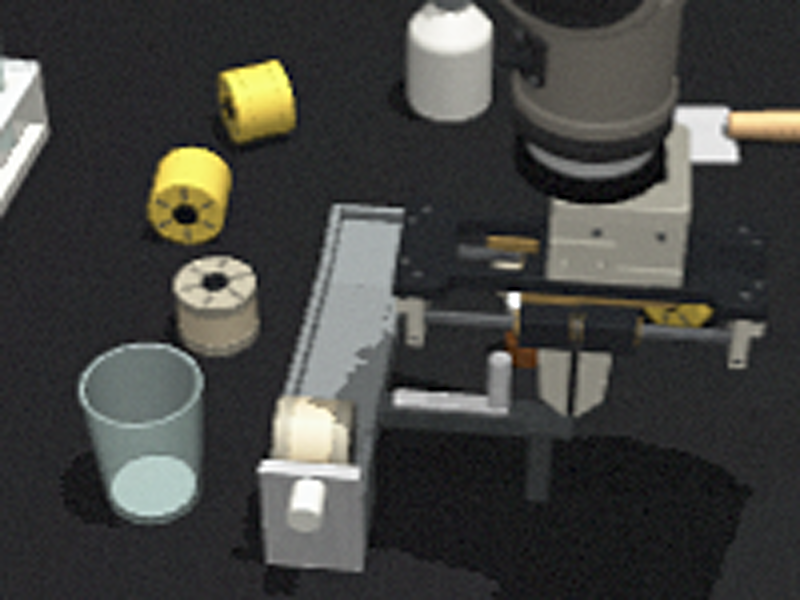

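The fingertips stand on the robot's side of the knob, with a gap of about 14 mm (knob at (499,370) in the crop, fingers at (570,390)). I push along gutter +x.

arm_command(targets=[{"x":0.5,"y":0.05,"z":0,"roll":0},{"x":1,"y":0.11,"z":0,"roll":0},{"x":1.5,"y":0.16,"z":0,"roll":0},{"x":2,"y":0.22,"z":0,"roll":0},{"x":2.5,"y":0.27,"z":0,"roll":0},{"x":3,"y":0.33,"z":0,"roll":0},{"x":3.5,"y":0.38,"z":0,"roll":0},{"x":4,"y":0.44,"z":0,"roll":0}])

```text
time: 10.48
tool_pos: [459.9, 8.8, 72.2]
tcp_rot: [-3.142, 0.0, 1.68]
contact_force: [-2.2, 0.0, 1.3]
grip_width: 0.7
```

arm_command(targets=[{"x":0.4,"y":0.04,"z":0,"roll":0},{"x":0.8,"y":0.09,"z":0,"roll":0},{"x":1.2,"y":0.13,"z":0,"roll":0},{"x":1.6,"y":0.17,"z":0,"roll":0},{"x":2,"y":0.22,"z":0,"roll":0},{"x":2.4,"y":0.26,"z":0,"roll":0},{"x":2.8,"y":0.31,"z":0,"roll":0},{"x":2.8,"y":0.31,"z":0,"roll":0}])

```text
time: 11.15
tool_pos: [488.4, 11.9, 72.3]
tcp_rot: [3.141, 0.0, 1.68]
contact_force: [-0.2, 0.2, -0.3]
grip_width: 0.4
```

```bash
python3 - <<'E'
from h import *
o=bot.get_obs();print(o['time'],o['tool_pos'],o['tcp_rot'],o['grip_width'],o['contact_force'])
c=bot.capture('wrist');cv2.imwrite('pics/w8.png',c['img'])
a=bot.capture('side')['img'][110:260,220:420]; cv2.imwrite('pics/side8c.png',cv2.resize(a,None,fx=4,fy=4,interpolation=cv2.INTER_CUBIC))
E
```

```text
11.15 [488.39169065  11.86485563  72.26076264] [3.14055656e+00 1.12573881e-04 1.67976248e+00] 0.43525683174432866 [-0.2246057   0.24505857 -0.30116365]
```

View pics/side8c.png

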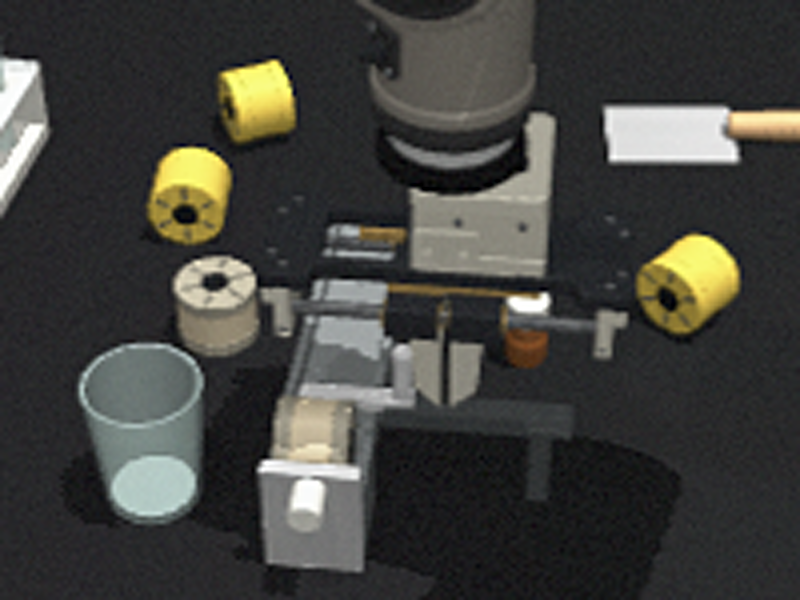

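The bolt tip is across most of the gutter and the knob is at (403,355). I finish in small steps and watch the force.

arm_command(targets=[{"x":0.1,"y":0.01,"z":0,"roll":0},{"x":0.2,"y":0.02,"z":0,"roll":0},{"x":0.3,"y":0.03,"z":0,"roll":0},{"x":0.4,"y":0.04,"z":0,"roll":0}])

```text
time: 11.58
tool_pos: [491.3, 12.3, 72.2]
tcp_rot: [-3.141, -0.0, 1.68]
contact_force: [-0.6, -0.4, 0.2]
grip_width: 0.4
```

arm_command(targets=[{"x":0.1,"y":0.01,"z":0,"roll":0},{"x":0.2,"y":0.02,"z":0,"roll":0}])

```text
time: 11.75
tool_pos: [493.4, 12.5, 72.2]
tcp_rot: [-3.141, -0.0, 1.68]
contact_force: [-1.8, 0.4, 0.1]
grip_width: 0.6
```

arm_command(targets=[{"x":0.1,"y":0.01,"z":0,"roll":0},{"x":0.2,"y":0.02,"z":0,"roll":0}])

```text
time: 11.92
tool_pos: [495.5, 12.7, 72.2]
tcp_rot: [-3.142, -0.0, 1.68]
contact_force: [-1.1, -0.1, -0.0]
grip_width: 0.1
```

```bash
cat > look.py <<'E'
from h import *
import sys
k=sys.argv[1]
o=bot.get_obs();print(o['time'],o['tool_pos'],o['contact_force'])
a=bot.capture('side')['img'][180:240,270:350]; cv2.imwrite(f'pics/s{k}.png',cv2.resize(a,None,fx=8,fy=8,interpolation=cv2.INTER_CUBIC))
E
python3 look.py 9
```

```text
11.9167 [495.47568125  12.67201833  72.20664336] [-1.11364335 -0.12949865 -0.03428587]
```

View pics/s9.png

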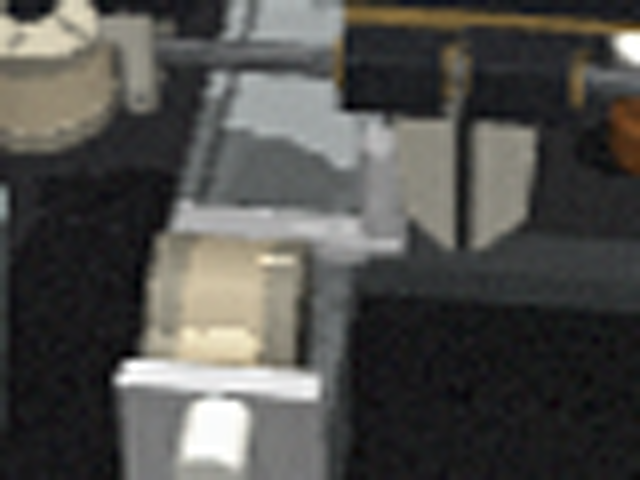

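```bash
python3 - <<'E'
from fit import *
p=(557.6,-33,.1105)
f=lambda q:(q-[270,180]+.5)*8-.5
for j in (58,60,62,64): print(j,f(proj(S,W(p,[(-98+j,50,100),(-40+j,50,66),(-40+j,56,66),(-104+j,56,66)]))).round(0).tolist())
E
```

```text
58 [[399.0, 141.0], [193.0, 216.0], [190.0, 230.0], [418.0, 247.0]]
60 [[391.0, 140.0], [186.0, 215.0], [183.0, 230.0], [411.0, 246.0]]
62 [[384.0, 139.0], [179.0, 215.0], [176.0, 229.0], [404.0, 246.0]]
64 [[377.0, 139.0], [172.0, 214.0], [169.0, 229.0], [397.0, 245.0]]
```

arm_command(targets=[{"x":0.1,"y":0.01,"z":0,"roll":0},{"x":0.2,"y":0.02,"z":0,"roll":0}])

```text
time: 12.13
tool_pos: [496.9, 12.9, 72.1]
tcp_rot: [-3.14, -0.0, 1.68]
contact_force: [-5.6, -0.4, 1.8]
grip_width: 0.3
```

arm_command(targets=[{"x":0.05,"y":0,"z":0,"roll":0},{"x":0.1,"y":0.01,"z":0,"roll":0}])

```text
time: 12.3
tool_pos: [497.0, 12.9, 72.0]
tcp_rot: [-3.138, -0.0, 1.68]
contact_force: [-7.3, -0.1, 4.8]
grip_width: 0.5
```

arm_command(targets=[{"x":0,"y":0,"z":0,"roll":0},{"x":0,"y":0,"z":0,"roll":0}])

```text
time: 12.47
tool_pos: [497.0, 12.9, 72.1]
tcp_rot: [-3.138, -0.0, 1.68]
contact_force: [-6.4, -1.4, 2.4]
grip_width: 0.5
```

```bash
python3 look.py 10
```

```text
12.4667 [496.95659834  12.91526657  72.08743583] [-6.39638089 -1.44671464  2.35357687]
```

View pics/s10.png

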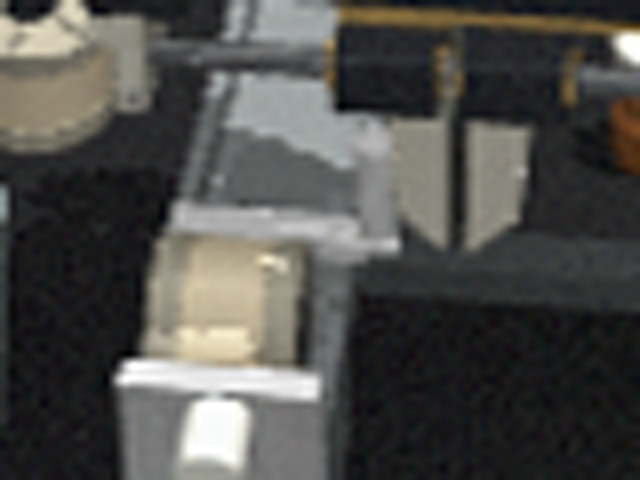

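The bolt is against its stop: the TCP stalls at x = 497 with 6–7 N, and the bar spans columns 170–400, as predicted for 64 mm. I back straight off, then rise.

arm_command(targets=[{"x":-0.5,"y":-0.05,"z":0,"roll":0},{"x":-1.5,"y":-0.16,"z":0,"roll":0},{"x":-3,"y":-0.33,"z":0,"roll":0},{"x":-4,"y":-0.44,"z":1,"roll":0},{"x":-4,"y":-0.44,"z":4,"roll":0},{"x":-4.5,"y":-0.44,"z":7,"roll":0},{"x":-5,"y":-0.5,"z":9.5,"roll":0},{"x":-5,"y":-0.5,"z":10,"roll":0}])

```text
time: 13.18
tool_pos: [450.3, 7.6, 176.3]
tcp_rot: [3.133, 0.002, 1.68]
contact_force: [1.5, 0.1, -0.1]
grip_width: -0.2
```

arm_command(targets=[{"x":-1,"y":-3,"z":0,"roll":0},{"x":-2,"y":-6,"z":0,"roll":0},{"x":-2,"y":-9,"z":0,"roll":0},{"x":-2,"y":-11,"z":0,"roll":0},{"x":-2,"y":-12,"z":0,"roll":0},{"x":-2,"y":-12,"z":0,"roll":0}])

```text
time: 13.68
tool_pos: [428.7, -113.7, 171.9]
tcp_rot: [3.141, 0.0, 1.677]
contact_force: [-0.4, 1.5, -0.0]
grip_width: 0.4
```

```bash
python3 look.py 11; python3 - <<'E'
from h import *
cv2.imwrite('pics/w11.png',bot.capture('wrist')['img'])
a=bot.capture('side')['img'][110:260,220:420]; cv2.imwrite('pics/side11c.png',cv2.resize(a,None,fx=4,fy=4,interpolation=cv2.INTER_CUBIC))
E
```

```text
13.6833 [ 428.68717631 -113.6830279   171.9107899 ] [-0.41977939  1.49459551 -0.03955791]
```

View pics/w11.png

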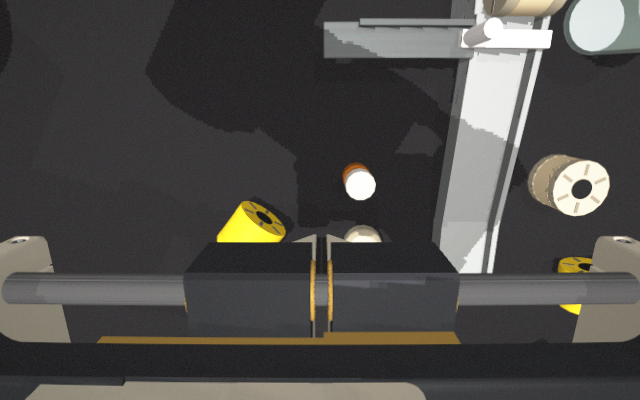

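View pics/side11c.png

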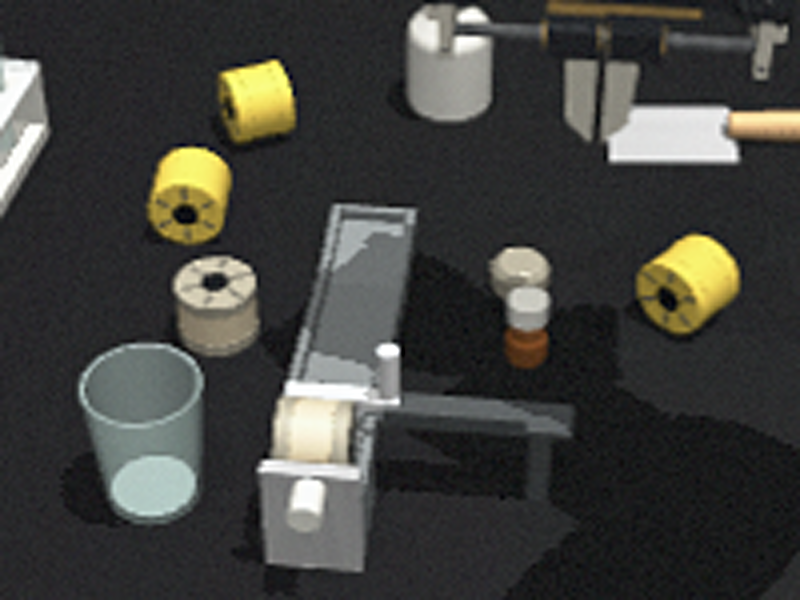

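View pics/s11.png

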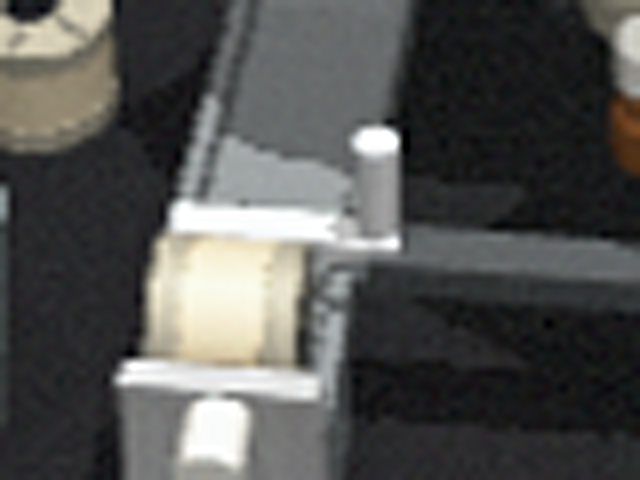

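The drum is in its seat. The bolt bar spans the gutter behind it, with the knob at (377,140) in the close crop, exactly where it is predicted for 64 mm. Everything else is where it was, and the arm is clear.

```bash
python3 -c "
from plant import bot
print(bot.close_job())"
```

```text
the job is handed in; nothing more can be done
None
```

The cartridge is in the seat against the end stop, and the bolt is all the way across the gutter behind it. I handed the job in at about 14 s of the 62 s allowed.

- **Cartridge:** I pushed it up the slope with the shut fingertips at about 5 cm/s and 4–7 N. It rolled over the crest and stayed seated after I let go.
- **Bolt:** I pushed it by its knob until it hit its stop, where the arm stalled at 6–7 N. In the last side picture the knob is within a pixel or two of where 64 mm should put it.
- **Surroundings:** The last pictures show the nearby objects (spare, beaker, vial, ring cap and yellow look-alikes) where they began. I planned the arm's path clear of the reagent jar, solvent bottle and spatula, but did not compare their positions at the end. At hand-in the arm was raised and touching nothing.
- **Disagreements:** The top, side and wrist camera fits of the gutter differed by about 2–3 mm, which did not matter here. My first move call was refused because its rows left out z, and nothing moved.

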